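# Clamp a stretcher bar in the framing jig

### The job

Slide the stretcher bar along its channel in the framing jig until its end sits fully home against the end stop, its feeler pin pushed in; go gently, the pine bruises if it is rammed or squeezed hard. Then push the toggle clamp's handle down over centre, firmly but without forcing it, until it rests on its stop and the pad holds the bar there; let go and leave everything else where it is.

Things in the scene. Friction and masses are not known exactly. Their poses are not given: they have to be found in the camera images.
- jig: Fixed framing jig: plywood board, 18 mm thick, spanning x -119..+95, y -165..+165 mm from its origin (underside). A channel for one bar runs along y, centred at x = -70 mm, its floor the board's top, between two rails (12 wide, 8 high, 43 mm apart, y -117..+117). A rigid aluminium end stop closes its -y end; the clamp stands on its +x side.
- feeler (a joint): Spring pin (8 mm, under 0.1 N) in the face of the aluminium end stop, a block 76 x 22 mm, 38 mm high across the channel, face square to it: 0 = pin out 4 mm, 0.004 m = pushed in flush by a bar that is fully home. The stop is reset for each job, its face anywhere from 80 to 142 mm on the jig's -y side; that place is not measured: look, or feel for it with the bar.
- bar: Loose soft pine stretcher bar, 40 (x) x 170 (y) x 22 mm, with a bead 4 mm high along its -x edge, 80 to 170 g, flat in the channel with 1.5 mm play each side, axes as the jig, its -y end 20 to 96 mm short of the stop. Origin: centre of underside. It slides with about 1 N, so a rise to 5 to 10 N means the stop. More than 25 N from the robot (push or grip) bruises it.
- bar_lead (a point): Centre of the bar's leading (-y) end face, 11 mm above the channel floor: the end that must meet the stop.
- bar_tail (a point): Centre of the bar's tail (+y) end face, 11 mm above the channel floor: 40 mm wide, 22 mm high, free, to push on.
- clamp: Fixed steel toggle clamp beside the channel, place along it varying by 30 mm; origin under its foot on the board's top, axes as the jig. Side plates 50 mm high, 28 mm over both. The arm, raised 61 degrees, points to -x; its sprung rubber pad (20 mm) lands on the bar at x = -76 mm. The handle pivots about y at (16, 0, 40) mm and swings in x-z on the +x side. Over 25 N from the robot bends it.
- handle (a joint): Clamp handle angle, rad: 0 = open, handle 1.25 rad above level, leaning to the clamp's +x; elevation = 1.25 - value. Starts at 0 to 0.25 and stays where left until the pad meets the bar; then a spring resists (up to about 8 N at the grip) until dead centre at 1.10. Short of that it springs back, beyond it it snaps on to a hard stop at 1.20.
- grip (a point): Point on the axis of the clamp handle's round rubber grip, 100 mm from the handle's pivot. The grip is 18 mm in diameter and spans 45 to 130 mm from the pivot; between it and the pivot is a flat steel link. The point's x axis points along the handle away from the pivot. Pushed down here, the handle lowers the arm.
- offcut: Loose pine offcut lying on the jig board, 45 x 40 x 22 mm, origin at its underside's centre. Leave alone.
- pencil: Flat red carpenter's pencil stub lying on the jig board, 12 x 100 x 8 mm, origin at its underside's centre. Leave alone.
- tumbler: Drinking glass standing on the table, 72 mm across, 100 mm high. Leave alone.
- case: Grey zip case lying on the table, 85 x 160 x 50 mm. Leave alone.
- punch: Hole punch on the table, 90 x 110 mm, about 70 mm high. Leave alone.
- tape: Roll of paper tape lying flat on the table, 90 mm across, 24 mm high. Leave alone.
- glue: White glue bottle standing on the table, 48 mm across, 120 mm high. Leave alone.
Things that resemble listed ones, but are neither listed nor needed, are in the scene too. Of the things shaped like the bar, the pine one is meant.

How it is judged:
By the outcome, as a careful person would: the job done as asked, in the order asked, and still so for the second after the job is handed in, with the robot touching nothing.
It also fails if it takes over 58 s, if anything falls off the work surface, if the arm or the gripper's body presses on something with over 40 N, if the wrist force passes 120 N, or if a joint passes its speed limit or range.

### The arm

A 7-joint arm with a two-finger parallel gripper is mounted at the origin on the work surface. World frame = base frame: x ahead of the robot, y to its left, z up, the work surface at z = 0. Lengths are in m, angles in rad, forces in N, time in s.
With the tool pointing down it reaches from about 0.425 to 0.825 m from the base axis. Payload 3.6 kg.
Tool frame: the origin (TCP) lies at the very end of the fingers, on their centre line; the grasp point (between the pads) lies 19 mm behind it (ctrl.grasp_offset is the distance from the TCP to the grasp point, in m); x points along the fingers, y is the direction in which the jaws open and shut, and the axes are right-handed (so a half turn about x gives the same grasp; the last joint's range is limited). The gripper opens to 93 mm and grips with 3 to 60 N. Pads are 15 mm wide; open, the fingers measure 128 mm over their backs; the gripper's body (75 mm by 188 mm) begins 65 mm behind the grasp point.
Start: joints at [1.238, 0.615, -0.013, 1.423, 0.008, 1.103, -0.04], TCP at [0.196, -0.62, 0.219] pointing down, gripper open.
Joint ranges: [-3.12, 3.12], [-0.3, 2.06], [-1.34, 1.32], [0.26, 2.42], [-1.36, 4.5], [0.01, 1.98], [-2.84, 2.84]. Speed limits (rad/s): [2.79, 2.79, 3.14, 3.14, 3.14, 3.14, 3.14].

### API

Orientations are given as [roll, pitch, yaw] about the fixed x, y, z axes, in that order (R = Rz(yaw) Ry(pitch) Rx(roll)).
In Python, from cell import ctrl gives the robot as it stands. The module is installed in compiled form; this text tells all that it offers.
- The arm moves only by the tool carry_out, never from a script. Its argument "moves" is a list of rows, each a list of 2 entries, a list of its own where there are three numbers: the shift along the world's x, y, z in m, then the turn about the world's z in rad. In form: [[[dx, dy, dz], turn], ...]. A call has 1 to 10 rows; each row shifts and turns the commanded pose from where the row before left it; what a row does not reach is not made up. A row lasts 1/8 s, in which the tool goes at most 62.5 mm and 10.7 degrees, less where a joint would pass 70% of its speed; a pose out of reach is approached as far as the arm can. A call is refused whole if a number of a shift passes 0.0625 or a number of a turn 0.188, either way. A call with a gripper value outside its range is refused whole. "claw" is the closure, from 0 (fully open) to 1 (shut), set as the call begins (left out, the last holds). The fingers move at their own pace and stop on an object; the grip force is fixed at half the most. Time passes only in rows, so rows that do not move let the fingers close. It gives the time, the measured TCP pose, the force and the opening at its end, in the units of the state.
- ctrl.get_obs(): the state, without advancing time (a new reading comes with each control period).
- ctrl.get_image(name): name is "scene" or "top" or "wrist"; returns a dict with "img" (384x512x3 uint8, blue, green, red), "range_z" (384x512 float32, m along the optical axis (not along the pixel's ray), 0 where there is no reading), "fx", "fy", "cx", "cy" (pixels), "R" (3x3) and "t" (3): a world point X has camera coordinates R X + t; the wrist camera has in their place "tool_from_camera" (4x4, takes a point from camera to tool coordinates, whose origin is the TCP and whose axes are the tool frame's). Camera axes: x right, y down, z forward; pixel columns grow to the right and rows downward; lengths in m; the calibration is good to about 2 mm. A picture is of the moment at which its call begins: read the wrist's pose just before it.
- ctrl.finish_job(): hands the job in, once; it reports no verdict.
Trained networks look in a picture, given as the dict that the camera call returned (one of the last four; its "shot" number tells which), for a name from the list of things; names that differ only in an ending like _2 or _b are one class to them, and where a whole thing is asked for, a point or a joint stands for the part that bears it (a point fixed in the world has none). Each returns a list of dicts, best first, with "conf" (0 to 1); they miss things now and then, are a little off and sometimes report something else, mostly with a low value. They report only what shows in the picture. A call takes as long as a camera call. They do not tell look-alikes from the thing itself.
- ctrl.masks_of(picture, label): "region" (384x512 bool, what is visible of it) and "position" ([column, row] in pixels, amid what is visible of it).
The state is a dict: "time_s": time; "joint_pos": joint angles; "qvel": joint speeds; "joint_torque": joint torques, N m; "tcp_pos": TCP position; "ee_rot": TCP orientation; "wrist_force": force on the tool from outside, world axes, zero at the start; "moment": the same for the moment, N m; "opening": finger opening in m.
Only numpy, scipy, OpenCV 4.12 (cv2) and the standard library are available. Lean on these libraries where they do the work, as an engineer would, in place of code of your own. Each camera call takes 0.05 s, during which the arm holds its last target.

## Working session

There is one attempt and no reset: what is moved stays moved. The work goes in short steps, Python scripts to look and compute and a tool call to move; the robot and the scene stay as the last step left them, time stands still between calls to the robot, and variables do not carry over. Pictures are saved under pics/ and viewed, and the job is handed in when it is done.

Besides the shell and the picture viewer there is one more tool, called after "Emit:" as name([rows], argument=value, ...), one row to a line, values as JSON. carry_out: Moves the arm, as the interface text tells. Its arguments: {"type":"object","properties":{"moves":{"type":"array","items":{"type":"array"}},"claw":{"type":"number"}},"required":["moves"]}

```bash
mkdir -p pics
python3 - <<'E'
from cell import ctrl
import cv2,pickle
o=ctrl.get_obs();print({k:o[k] for k in('time_s','tcp_pos','ee_rot','wrist_force','opening')})
for n in('scene','top','wrist'):
    p=ctrl.get_image(n);cv2.imwrite(f'pics/{n}0.png',p['img']);pickle.dump(p,open(f'{n}0.pkl','wb'))
    if n!='wrist':
        print(n,p['R'],p['t'],p['fx'])
        for l in('jig','bar','clamp','handle','feeler','offcut','pencil'):
            print(l,[(round(float(m['conf']),2),[int(v) for v in m['position']],int(m['region'].sum())) for m in ctrl.masks_of(p,l)])
E
```

```text
{'time_s': 0.0, 'tcp_pos': array([ 0.19541774, -0.61909519,  0.21747119]), 'ee_rot': array([-1.5491476 ,  1.5682158 ,  1.89830229]), 'wrist_force': array([ 0.22969097, -0.69952599, -0.06519761]), 'opening': 0.09268652455079589}
scene [[-0.28933847  0.95715928  0.01137422]
 [ 0.6632889   0.2090438  -0.71857396]
 [-0.69016744 -0.20036669 -0.69535753]] [ 0.13476676 -0.23479493  1.5269702 ] 350.83240722186156
jig [(0.67, [255, 244], 3977)]
bar [(0.96, [222, 178], 478), (0.79, [272, 222], 558), (0.65, [309, 196], 573)]
clamp [(0.57, [248, 229], 484)]
handle []
feeler []
offcut [(0.75, [207, 235], 191)]
pencil [(0.68, [271, 263], 128)]
top [[ 0.02723639 -0.99937433  0.02256392]
 [-0.98622936 -0.03054793 -0.16253761]
 [ 0.1631252  -0.01782626 -0.98644432]] [-0.03567816  0.51163025  0.88012067] 351.43776888381933
jig [(0.68, [240, 178], 7253), (0.25, [248, 146], 222)]
bar [(0.92, [186, 273], 1002), (0.75, [231, 200], 974), (0.58, [315, 276], 1081)]
clamp [(0.96, [247, 171], 723)]
handle [(0.59, [250, 145], 271)]
feeler [(0.5, [116, 152], 509)]
offcut [(0.81, [294, 161], 188)]
pencil [(0.5, [248, 145], 237), (0.49, [214, 151], 238)]
```

View pics/scene0.png

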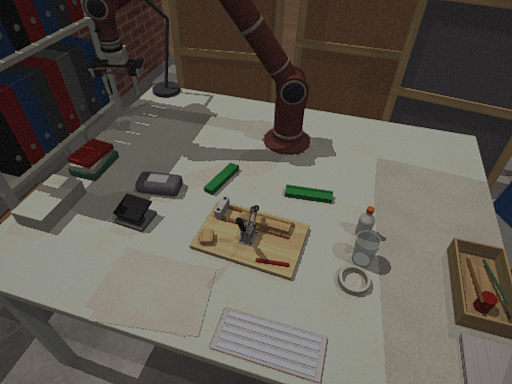

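View pics/top0.png

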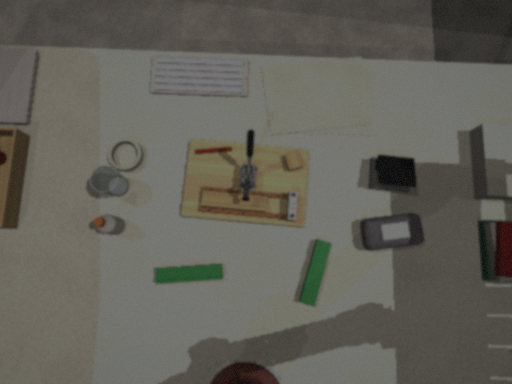

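Run:
```python
import pickle,cv2
p=pickle.load(open('top0.pkl','rb'));c=p['img'][100:300,80:340];cv2.imwrite('pics/topc.png',cv2.resize(c,None,fx=3,fy=3,interpolation=cv2.INTER_CUBIC))
p=pickle.load(open('scene0.pkl','rb'));c=p['img'][150:300,170:350];cv2.imwrite('pics/scc.png',cv2.resize(c,None,fx=4,fy=4,interpolation=cv2.INTER_CUBIC))
```

```text
(no output)
```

View pics/topc.png

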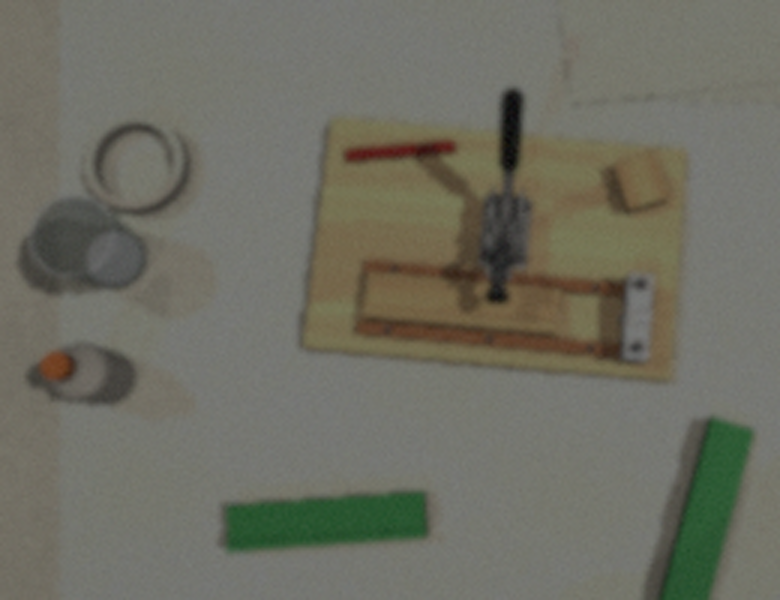

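View pics/scc.png

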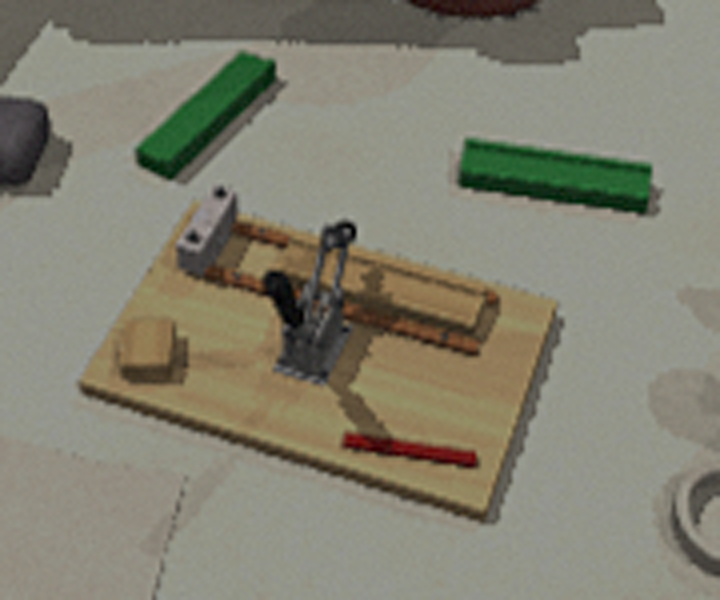

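The pine bar lies in the jig channel, at top-image (231,200). Two green look-alikes lie at (186,273) and (315,276), so I choose the pine one. The stop is at (292,206), the clamp at (247,175) with its grip at (250,143). Next I measure the poses.

```bash
cat > h.py <<'E'
import numpy as np,cv2
def cloud(p):
    z=p['range_z'].astype(float);v,u=np.mgrid[:384,:512]
    P=np.stack([(u-p['cx'])/p['fx']*z,(v-p['cy'])/p['fy']*z,z],-1)
    W=(P-p['t'])@p['R'];W[z<=0]=np.nan
    return W
def jigfit(W,zlo=.012,zhi=.03,box=(.3,.75,-.35,.35)):
    m=(W[...,2]>zlo)&(W[...,2]<zhi)&(W[...,0]>box[0])&(W[...,0]<box[1])&(W[...,1]>box[2])&(W[...,1]<box[3])
    n,l,s,c=cv2.connectedComponentsWithStats(m.astype(np.uint8));i=1+np.argmax(s[1:,4]);return l==i
E
python3 - <<'E'
import pickle;from h import *
np.set_printoptions(precision=4,suppress=True)
p=pickle.load(open('top0.pkl','rb'));W=cloud(p)
m=jigfit(W);pts=W[m];print(len(pts),np.median(pts[:,2]))
r=cv2.minAreaRect(pts[:,:2].astype(np.float32));print(r,cv2.boxPoints(r))
v,u=np.where(m);print(u.min(),u.max(),v.min(),v.max())
# table
print('table z',np.nanmedian(W[100:130,60:100,2]),np.nanmedian(W[300:330,250:290,2]))
for y in (196,200,204,208):print(y,[(u,round(W[y,u,0],3),round(W[y,u,1],3),round(W[y,u,2],3)) for u in range(192,304,4)])
print([(v,np.round(W[v,250],3)) for v in range(128,172,3)])
E
```

```text
7391 0.018049441708494783
((0.5616859793663025, 0.016654372215270996), (0.3299838900566101, 0.21578070521354675), 86.60183715820312) [[ 0.4442 -0.1417]
 [ 0.6596 -0.1544]
 [ 0.6792  0.175 ]
 [ 0.4638  0.1878]]
181 308 140 227
table z 0.00025974408064589677 -0.0002787125862665494
196 [(192, np.float64(0.52), np.float64(0.159), np.float64(0.015)), (196, np.float64(0.52), np.float64(0.148), np.float64(0.015)), (200, np.float64(0.52), np.float64(0.137), np.float64(0.019)), (204, np.float64(0.517), np.float64(0.123), np.float64(0.039)), (208, np.float64(0.517), np.float64(0.113), np.float64(0.04)), (212, np.float64(0.518), np.float64(0.103), np.float64(0.037)), (216, np.float64(0.517), np.float64(0.092), np.float64(0.041)), (220, np.float64(0.518), np.float64(0.082), np.float64(0.039)), (224, np.float64(0.518), np.float64(0.071), np.float64(0.041)), (228, np.float64(0.519), np.float64(0.061), np.float64(0.036)), (232, np.float64(0.519), np.float64(0.05), np.float64(0.041)), (236, np.float64(0.519), np.float64(0.039), np.float64(0.042)), (240, np.float64(0.519), np.float64(0.029), np.float
[... 6234 characters left out ...]
loat64(0.054)), (296, np.float64(0.49), np.float64(-0.117), np.float64(0.056)), (300, np.float64(0.495), np.float64(-0.133), np.float64(0.018))]
[(128, array([0.722, 0.009, 0.003])), (131, array([0.649, 0.006, 0.176])), (134, array([0.64 , 0.006, 0.181])), (137, array([0.636, 0.006, 0.173])), (140, array([0.632, 0.006, 0.161])), (143, array([0.627, 0.006, 0.154])), (146, array([0.623, 0.006, 0.144])), (149, array([0.62 , 0.006, 0.132])), (152, array([0.615, 0.005, 0.124])), (155, array([0.61 , 0.005, 0.113])), (158, array([0.607, 0.005, 0.097])), (161, array([0.603, 0.005, 0.085])), (164, array([0.597, 0.005, 0.075])), (167, array([0.594, 0.005, 0.059])), (170, array([0.595, 0.005, 0.02 ]))]
```

Run:
```python
import pickle;from h import *
from scipy.spatial.transform import Rotation as Ro
np.set_printoptions(precision=4,suppress=True)
R=Ro.from_euler('xyz',[-1.5491476 ,  1.5682158 ,  1.89830229]).as_matrix();print(R)
out=[]
for n in('top','scene'):
    p=pickle.load(open(n+'0.pkl','rb'));W=cloud(p);m=jigfit(W)
    if 1:
        r=cv2.minAreaRect(W[m][:,:2].astype(np.float32));print(n,r,np.nanmedian(W[m][:,2]))
    W=W.reshape(-1,3);W=W[~np.isnan(W[:,0])]
    # into jig frame (origin .5737,.016,yaw -.0594)
    a=-.0594;X=W-np.array([.5737,.016,0]);J=np.c_[X[:,0]*np.cos(a)+X[:,1]*np.sin(a),-X[:,0]*np.sin(a)+X[:,1]*np.cos(a),X[:,2]]*1000
    ok=(abs(J[:,0]+10)<140)&(abs(J[:,1])<165)
    J=J[ok]
    st=J[(J[:,2]>48)&(J[:,2]<65)&(J[:,1]<-60)];print('stop',st.min(0),st.max(0),np.percentile(st[:,1],[2,98]))
    b=J[(abs(J[:,0]+68)<14)&(J[:,2]>34)&(J[:,2]<46)&(J[:,1]>-78)];print('bar',b.min(0),b.max(0),len(b),np.median(b[:,2]))
    c=J[(J[:,2]>70)&(J[:,1]>-70)]
    # slices
    for z in range(70,190,10):
        s=c[abs(c[:,2]-z)<5]
        if len(s):print(z,len(s),'x',s[:,0].min(),s[:,0].max(),'y',s[:,1].min(),np.median(s[:,1]),s[:,1].max())
```

```text
[[-0.0008  0.3011 -0.9536]
 [ 0.0024 -0.9536 -0.3011]
 [-1.     -0.0026  0.0001]]
top ((0.5616859793663025, 0.016654372215270996), (0.3299838900566101, 0.21578070521354675), 86.60183715820312) 0.018049441708494783
stop [-107.9629 -138.3816   48.1311] [ -32.5587 -116.1721   64.5831] [-137.7901 -116.4457]
bar [-81.9731 -58.9491  34.697 ] [-54.0212 110.5466  43.9275] 630 39.84434104672977
70 32 x -26.119977373290816 28.94885332213811 y -17.914102356660575 -4.87935356959008 6.418746570359766
80 34 x -69.95990322237915 32.341843440939385 y -17.510776737045894 -6.748341497537183 5.021192841932623
90 54 x -75.76353660136819 34.392093696801176 y -15.799966224130598 -5.424575422506791 5.090772037863099
100 50 x -73.55700353953873 40.33273451523006 y -15.747673108047193 -5.583804037563958 4.280760603814335
110 64 x -54.202036974393266 40.289697947835556 y -14.313041155558022 -5.901780061189399 3.8897867251991176
120 21 x -40.052181729645035 45.21004972451855 y -13.052914165083404 -5.888913028378744 1.8821259122697533
130 25 x 40.63753891339984 54.62771404089363 y -14.420613657657691 -5.4974527
[... 1426 characters left out ...]
297188 y -14.097037325230398 -3.453021089072512 -0.6752416128973323
130 10 x 52.41073031397859 67.11882697000904 y -10.406779436498075 -3.0567993291436055 -0.010692755137708954
140 7 x 60.78222473590281 71.8938346063862 y -13.141666677467382 -4.074800366167521 -0.6834451955372639
150 10 x 59.91795880969897 74.92240144033654 y -12.728686639937186 -3.0821344932266816 0.08304311156009112
160 8 x 65.7228231136074 78.77413438383557 y -7.998933710780906 -2.160875721980551 0.04434759092785973
170 13 x 73.90502363272839 82.06285911452196 y -12.717643689183992 -6.798497631997424 -0.6248324197080188
180 24 x 69.19224709198835 83.10616370065816 y -16.732093247881032 -7.84264683847532 0.1749985320198041
```

Pine bar confirmed, lying in the channel at top (231,200). Its lead end is at jig y≈-59 and the stop face at about -116, so there are about 57 mm to travel. Next I move over the jig with the jaws turned along jig x and the fingers shut.

Emit:
carry_out([
  [[0.03, 0.027, 0.006], 0.12],
  [[0.03, 0.027, 0.006], 0.12],
  [[0.03, 0.027, 0.006], 0.12],
  [[0.03, 0.027, 0.006], 0.12],
  [[0.03, 0.027, 0.006], 0.12],
  [[0.03, 0.027, 0.006], 0.12],
  [[0.03, 0.027, 0.006], 0.12],
  [[0.03, 0.027, 0.006], 0.12],
  [[0.03, 0.027, 0.006], 0.12],
  [[0.03, 0.027, 0.006], 0.12],
], claw=1)

```text
time_s: 2.1
tcp_pos: [0.4965, -0.349, 0.279]
ee_rot: [0.35, 1.57, -1.282]
wrist_force: [0.0, 0.3, 0.8]
opening: 0.001
```

Emit:
carry_out([
  [[0, 0.05, 0.005], 0],
  [[0, 0.05, 0.005], 0],
  [[0, 0.05, 0.005], 0],
  [[0, 0.05, 0.005], 0],
  [[0, 0.05, 0.005], 0],
  [[0, 0.05, 0.005], 0],
  [[0, 0.05, 0], 0],
  [[0, 0.03, 0], 0],
  [[0, 0, 0], 0],
  [[0, 0, 0], 0],
])

```text
time_s: 3.35
tcp_pos: [0.4958, 0.0285, 0.3085]
ee_rot: [-0.099, 1.569, -1.737]
wrist_force: [0.7, 0.0, 0.2]
opening: 0.0007
```

Run:
```python
from cell import ctrl
import cv2,pickle
o=ctrl.get_obs();print({k:o[k] for k in('time_s','tcp_pos','ee_rot','wrist_force','opening')})
p=ctrl.get_image('wrist');p['o']=o;pickle.dump(p,open('wrist1.pkl','wb'));cv2.imwrite('pics/wrist1.png',p['img']);print(p['tool_from_camera'])
```

```text
{'time_s': 3.35, 'tcp_pos': array([0.49580833, 0.02847676, 0.30853546]), 'ee_rot': array([-0.09923103,  1.56944516, -1.73703563]), 'wrist_force': array([0.72272211, 0.00140965, 0.18215006]), 'opening': 0.0007110444964296215}
[[ 8.33608504e-04 -3.03317402e-01  9.52889217e-01 -1.65097651e-01]
 [ 9.99999652e-01  2.39433832e-04 -7.98606757e-04  6.34359430e-05]
 [ 1.40774100e-05  9.52889551e-01  3.03317496e-01 -8.50847734e-02]
 [ 0.00000000e+00  0.00000000e+00  0.00000000e+00  1.00000000e+00]]
```

View pics/wrist1.png

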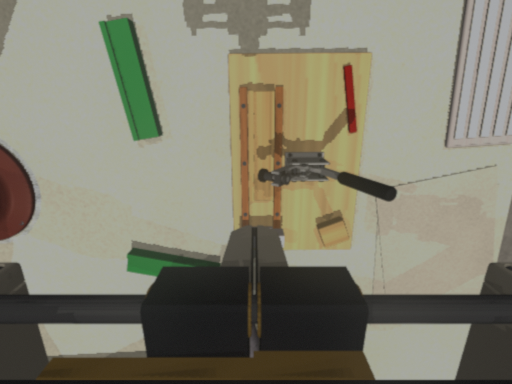

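The wrist picture shows the channel and pine bar at columns 240-283 and rows 85-215, the pad at (264,175) and the grip at (368,186). The fingers hide the stop.

Run:
```python
import pickle;from h import *
from scipy.spatial.transform import Rotation as Ro
np.set_printoptions(precision=4,suppress=True)
p=pickle.load(open('wrist1.pkl','rb'));o=p['o']
T=np.eye(4);T[:3,:3]=Ro.from_euler('xyz',o['ee_rot']).as_matrix();T[:3,3]=o['tcp_pos'];T=T@p['tool_from_camera']
q=dict(p);q['R']=T[:3,:3].T;q['t']=-T[:3,:3].T@T[:3,3]
W=cloud(q);m=jigfit(W)
r=cv2.minAreaRect(W[m][:,:2].astype(np.float32));print(r,np.nanmedian(W[m][:,2]),cv2.boxPoints(r))
print('table',np.nanmedian(W[100:200,170:210,2]))
W=W.reshape(-1,3);W=W[~np.isnan(W[:,0])]
a=-.0594;X=W-np.array([.5737,.016,0]);J=np.c_[X[:,0]*np.cos(a)+X[:,1]*np.sin(a),-X[:,0]*np.sin(a)+X[:,1]*np.cos(a),X[:,2]]*1000
J=J[(abs(J[:,0]+10)<140)&(abs(J[:,1])<175)]
bd=J[(abs(J[:,2]-18)<5)];print('board',np.percentile(bd,[.3,99.7],axis=0))
b=J[(abs(J[:,0]+68)<14)&(J[:,2]>34)&(J[:,2]<46)&(J[:,1]>-78)];print('bar',b.min(0),b.max(0),np.percentile(b[:,1],[1,99]))
bb=J[(J[:,2]>35)&(J[:,2]<47)&(J[:,1]>25)&(J[:,1]<110)];print('barx',np.percentile(bb[:,0],[1,99]))
c=J[(J[:,2]>60)&(J[:,1]>-70)&(J[:,0]>15)]
for z in range(60,190,10):
    s=c[abs(c[:,2]-z)<5]
    if len(s):print(z,len(s),'x',s[:,0].min(),s[:,0].max(),'y',s[:,1].min(),np.median(s[:,1]),s[:,1].max())
```

```text
((0.5628752112388611, 0.014820307493209839), (0.3303889036178589, 0.2149515599012375), 86.48515319824219) 0.017284732102467403 [[ 0.4455 -0.1435]
 [ 0.66   -0.1567]
 [ 0.6803  0.1731]
 [ 0.4657  0.1863]]
table -0.0007138502970922725
board [[-117.3928 -164.9668   14.6299]
 [  95.8747  162.4363   22.4417]]
bar [-81.9767 -59.8734  36.7166] [-54.0304 108.6725  45.2918] [-57.9869 108.284 ]
barx [-87.8382 -49.2255]
60 70 x 15.393872863560466 32.11104962834899 y -23.346721159394807 -3.354832032034764 9.632543469630418
70 78 x 16.013199264715343 32.22483611738167 y -20.08355277487894 -5.744017722247783 6.668690981710842
80 42 x 26.574385259347242 37.21490414960628 y -11.476667203123837 -5.24881663448061 -1.692164164593555
90 41 x 31.139030842315176 39.63927294188347 y -11.427435322709458 -5.746930323117313 -1.567529472776334
100 26 x 34.79491489565496 46.76144701568745 y -13.780525892482501 -3.5649636188006806 1.788144870776239
110 71 x 35.28989933653209 48.49211387078196 y -14.571496958928186 -3.7694132308646737 1.9530696460137635
120 78 x 38.41892975728214 57.123163228882454 y -14.320133991071833 -4.171260248130142 2.0953759613264342
130 90 x 43.31678396635041 58.6624366603068 y -14.511694965203452 -3.6262699974349495 2.094020104815444
140 91 x 48.39275519407148 60.86209820804621 y -14.238884563205042 -3.3515758501328023 2.3630841790086463
150 107 x 51.3001694288248 69.30321811504093 y -14.424919730644836 -3.901740110928264 2.135288659833684
160 118 x 56.73072630661855 71.82083918193074 y -14.894727963151645 -3.8774978642756266 2.2601082870246665
170 149 x 60.259519722042974 82.19421623367741 y -14.415379401402857 -4.482421015192866 2.398090014693562
180 127 x 64.87075208473486 79.43467896514042 y -15.099093205935466 -5.8635698603112765 1.8031296664462555
```

Emit:
carry_out([
  [[0.004, 0.034, -0.01], 0],
  [[0.004, 0.034, -0.01], 0],
  [[0.004, 0.034, -0.02], 0],
  [[0.004, 0.033, -0.03], 0],
  [[0, 0, -0.05], 0],
  [[0, 0, -0.05], 0],
  [[0, 0, -0.05], 0],
  [[0, 0, -0.03], 0],
  [[0, 0, -0.02], 0],
  [[0, 0, -0.008], 0],
])

```text
time_s: 4.65
tcp_pos: [0.5118, 0.163, 0.0293]
ee_rot: [-0.706, 1.568, -2.344]
wrist_force: [-0.5, 0.0, -0.2]
opening: 0.0005
```

Emit:
carry_out([
  [[0, 0, -0.002], 0],
  [[0, 0, 0], 0],
])

```text
time_s: 4.9
tcp_pos: [0.5124, 0.165, 0.0293]
ee_rot: [1.879, 1.569, 0.242]
wrist_force: [-0.2, 0.7, 0.5]
opening: 0.0003
```

Run:
```python
from cell import ctrl
import cv2,pickle
o=ctrl.get_obs();print({k:o[k] for k in('time_s','tcp_pos','ee_rot','wrist_force','moment','opening')})
p=ctrl.get_image('wrist');p['o']=o;pickle.dump(p,open('wrist2.pkl','wb'));cv2.imwrite('pics/wrist2.png',p['img'])
p=ctrl.get_image('scene');c=p['img'][150:300,170:350];cv2.imwrite('pics/sc2.png',cv2.resize(c,None,fx=4,fy=4,interpolation=cv2.INTER_CUBIC))
```

```text
{'time_s': 4.9, 'tcp_pos': array([0.51244837, 0.16500013, 0.02933125]), 'ee_rot': array([1.87891186, 1.56931448, 0.24244609]), 'wrist_force': array([-0.15021743,  0.65706294,  0.47530996]), 'moment': array([-0.03096785, -0.12217576, -0.04809119]), 'opening': 0.0003098618266635119}
```

View pics/wrist2.png

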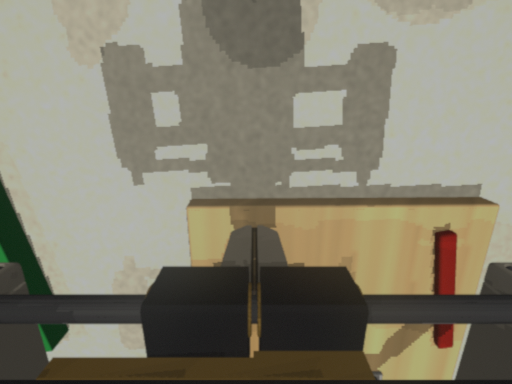

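View pics/sc2.png

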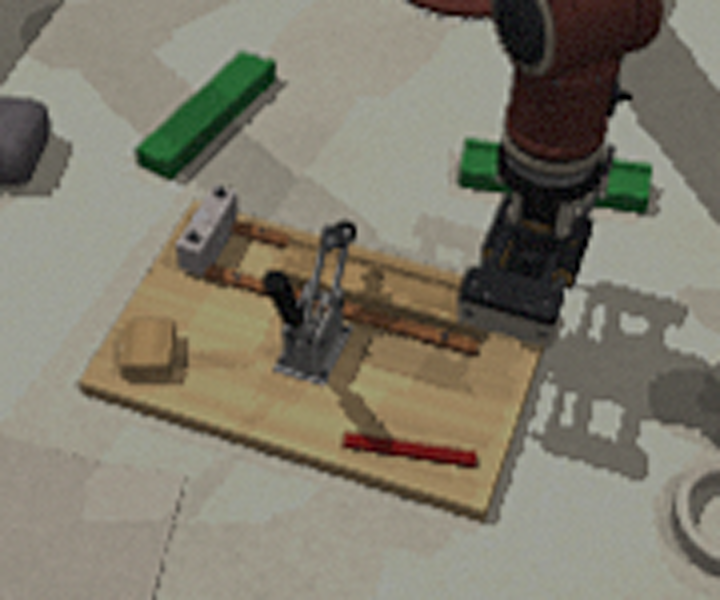

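The closed fingers stand behind the tail, 29 mm above the table and clear of the rails. I approach slowly.

Emit:
carry_out([
  [[-0.0005, -0.009, 0], 0],
  [[-0.0005, -0.009, 0], 0],
  [[-0.0002, -0.003, 0], 0],
  [[-0.0002, -0.003, 0], 0],
  [[-0.0002, -0.003, 0], 0],
  [[-0.0002, -0.003, 0], 0],
  [[-0.0002, -0.003, 0], 0],
  [[-0.0002, -0.003, 0], 0],
])

```text
time_s: 6.0
tcp_pos: [0.5095, 0.1293, 0.0287]
ee_rot: [2.952, 1.57, 1.316]
wrist_force: [0.1, 0.0, -0.2]
opening: 0.0004
```

Emit:
carry_out([
  [[-0.0002, -0.003, 0], 0],
  [[-0.0002, -0.003, 0], 0],
  [[-0.0002, -0.003, 0], 0],
  [[-0.0002, -0.003, 0], 0],
])

```text
time_s: 6.5
tcp_pos: [0.5087, 0.117, 0.0287]
ee_rot: [2.963, 1.571, 1.327]
wrist_force: [-0.1, 0.1, -0.3]
opening: 0.0006
```

```bash
cat > tp.py <<'E'
import sys,pickle;from h import *
from cell import ctrl
o=ctrl.get_obs();print(o['time_s'],o['tcp_pos'],o['wrist_force'],o['moment'])
p=ctrl.get_image('top');n=sys.argv[1]
W=cloud(p)
c=p['img'][120:240,170:320];cv2.imwrite(f'pics/{n}.png',cv2.resize(c,None,fx=5,fy=5,interpolation=cv2.INTER_CUBIC))
W=W.reshape(-1,3);W=W[~np.isnan(W[:,0])]
a=-.0594;X=W-np.array([.5737,.016,0]);J=np.c_[X[:,0]*np.cos(a)+X[:,1]*np.sin(a),-X[:,0]*np.sin(a)+X[:,1]*np.cos(a),X[:,2]]*1000
b=J[(abs(J[:,0]+68)<14)&(J[:,2]>34)&(J[:,2]<46)&(J[:,1]>-112)&(J[:,1]<130)];print('bar',b.min(0),b.max(0))
st=J[(abs(J[:,0]+68)<35)&(J[:,2]>50)&(J[:,2]<62)&(J[:,1]<-100)&(J[:,1]>-150)];print('stop',st.min(0),st.max(0))
E
python3 tp.py top2
```

```text
6.5 [0.5087049  0.11704841 0.02866732] [-0.07572121  0.12443216 -0.34929243] [ 0.14720364 -0.09505787  0.02385415]
bar [-62.85632936 -30.30885146  35.83261169] [-54.13964761 -19.31770179  43.1686478 ]
stop [ -63.17367868 -138.4923453    53.56570676] [ -33.33491659 -116.42470721   61.97390219]
```

View pics/top2.png

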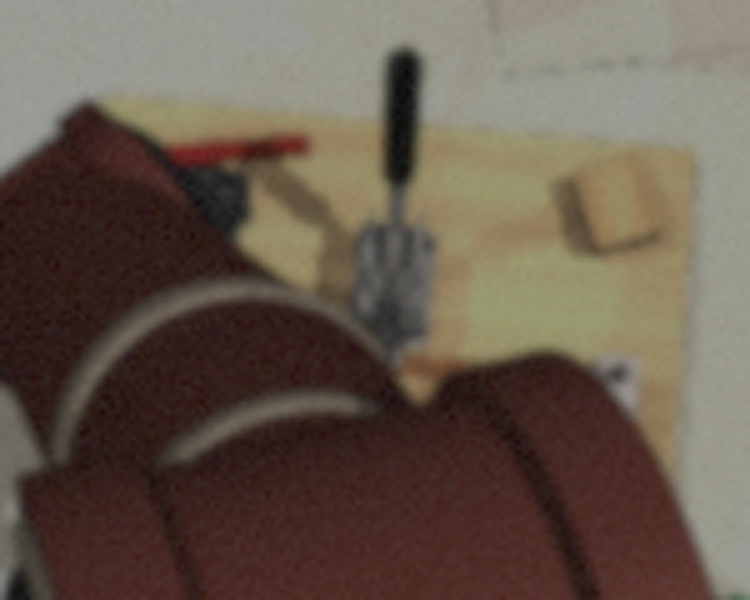

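The top view is blocked by the arm, so I use the scene camera.

```bash
cat > sc.py <<'E'
import sys;from h import *
from cell import ctrl
o=ctrl.get_obs();print(o['time_s'],o['tcp_pos'],o['wrist_force'],o['moment'])
p=ctrl.get_image('scene');n=sys.argv[1];W=cloud(p)
c=p['img'][180:290,190:320];cv2.imwrite(f'pics/{n}.png',cv2.resize(c,None,fx=6,fy=5.4,interpolation=cv2.INTER_CUBIC))
W=W.reshape(-1,3);W=W[~np.isnan(W[:,0])]
a=-.0606;X=W-np.array([.5765,.0105,0]);J=np.c_[X[:,0]*np.cos(a)+X[:,1]*np.sin(a),-X[:,0]*np.sin(a)+X[:,1]*np.cos(a),X[:,2]]*1000
b=J[(abs(J[:,0]+68)<16)&(J[:,2]>34)&(J[:,2]<46)&(J[:,1]>-112)&(J[:,1]<130)]
if len(b):print('bar',b.min(0),b.max(0))
c=J[(J[:,2]>60)&(J[:,1]>-40)&(J[:,1]<30)&(J[:,0]>15)&(J[:,0]<190)]
for z in range(60,190,10):
    s=c[abs(c[:,2]-z)<5]
    if len(s):print(z,len(s),'x',s[:,0].min().round(1),s[:,0].max().round(1),'y',np.median(s[:,1]).round(1))
E
python3 sc.py sc3 | head -3
```

```text
6.55 [0.50870803 0.11646563 0.02864367] [-0.19610835  0.85769341 -0.02793305] [ 0.10325428 -0.05160767  0.00549311]
bar [-83.86028923 -80.62853405  34.04224867] [-52.22097354  85.97579357  45.77582698]
60 12 x 20.7 31.0 y 2.5
```

View pics/sc3.png

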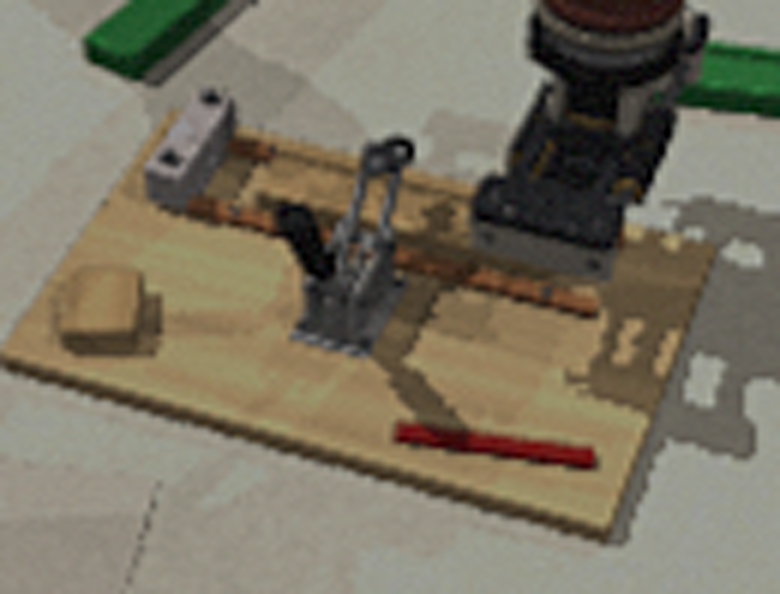

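Bar follows the fingers, with its lead now at about -80 and the stop at -116. I go on gently.

Emit:
carry_out([
  [[-0.0002, -0.003, 0], 0],
  [[-0.0002, -0.003, 0], 0],
  [[-0.0002, -0.003, 0], 0],
  [[-0.0002, -0.003, 0], 0],
  [[-0.0002, -0.003, 0], 0],
  [[-0.0002, -0.003, 0], 0],
  [[-0.0001, -0.002, 0], 0],
  [[-0.0001, -0.002, 0], 0],
])

```text
time_s: 7.6
tcp_pos: [0.5073, 0.0951, 0.0287]
ee_rot: [-2.243, 1.571, 2.404]
wrist_force: [-0.3, 0.8, 0.5]
opening: 0.0007
```

```bash
python3 sc.py sc4 | head -2
```

```text
7.6 [0.50728563 0.09506959 0.02865093] [-0.29325832  0.75761423  0.50069688] [ 0.0867158  -0.07262679 -0.02188795]
bar [ -83.86192011 -101.5379831    34.26419486] [-52.01323674  62.47365399  45.95753723]
```

Emit:
carry_out([
  [[-0.0001, -0.0015, 0], 0],
  [[-0.0001, -0.0015, 0], 0],
  [[-0.0001, -0.0015, 0], 0],
  [[-0.0001, -0.0015, 0], 0],
  [[0, -0.001, 0], 0],
  [[0, -0.001, 0], 0],
  [[0, -0.001, 0], 0],
])

```text
time_s: 8.52
tcp_pos: [0.5069, 0.0862, 0.0286]
ee_rot: [-2.125, 1.571, 2.522]
wrist_force: [-0.7, 1.2, 0.1]
opening: 0.0
```

Emit:
carry_out([
  [[0, -0.001, 0], 0],
  [[-0.0001, -0.001, 0], 0],
])

```text
time_s: 8.78
tcp_pos: [0.5068, 0.0842, 0.0287]
ee_rot: [2.993, 1.571, 1.357]
wrist_force: [0.8, 0.4, 0.3]
opening: 0.0004
```

Emit:
carry_out([
  [[0, -0.001, 0], 0],
])

```text
time_s: 8.9
tcp_pos: [0.5068, 0.0832, 0.0286]
ee_rot: [-2.505, 1.571, 2.143]
wrist_force: [0.1, 1.1, 0.2]
opening: 0.0005
```

Emit:
carry_out([
  [[0, -0.001, 0], 0],
])

```text
time_s: 9.02
tcp_pos: [0.5068, 0.0821, 0.0286]
ee_rot: [-1.76, 1.571, 2.887]
wrist_force: [0.2, 1.0, -0.2]
opening: 0.0006
```

Emit:
carry_out([
  [[-0.0001, -0.001, 0], 0],
])

```text
time_s: 9.15
tcp_pos: [0.5067, 0.0816, 0.0287]
ee_rot: [3.025, 1.57, 1.389]
wrist_force: [-0.2, 2.5, -1.2]
opening: 0.0003
```

Emit:
carry_out([
  [[0, -0.001, 0], 0],
])

```text
time_s: 9.28
tcp_pos: [0.5068, 0.0816, 0.0287]
ee_rot: [2.954, 1.568, 1.319]
wrist_force: [-0.1, 5.1, -0.0]
opening: 0.0005
```

Emit:
carry_out([
  [[-0.0001, -0.001, 0], 0],
])

```text
time_s: 9.4
tcp_pos: [0.5068, 0.0816, 0.0288]
ee_rot: [2.919, 1.567, 1.285]
wrist_force: [-0.9, 6.4, 0.1]
opening: 0.0003
```

Emit:
carry_out([
  [[0, -0.0007, 0], 0],
])

```text
time_s: 9.52
tcp_pos: [0.5068, 0.0816, 0.0289]
ee_rot: [2.926, 1.566, 1.292]
wrist_force: [-0.5, 5.9, -0.1]
opening: 0.0006
```

Emit:
carry_out([
  [[0, -0.001, 0], 0],
  [[0, 0, 0], 0],
])

```text
time_s: 9.78
tcp_pos: [0.5068, 0.0816, 0.029]
ee_rot: [2.918, 1.565, 1.285]
wrist_force: [-0.9, 8.0, -0.3]
opening: 0.0004
```

```bash
python3 sc.py sc5
```

```text
9.775 [0.5068464  0.0815908  0.02897713] [-0.91512328  8.0001846  -0.25088505] [ 1.64948873  0.084612   -0.03728779]
bar [ -83.99928161 -111.89572196   34.01922328] [-52.02708344  52.34576198  45.79911357]
60 18 x 15.3 30.8 y 2.4
70 13 x 19.5 31.4 y -0.4
80 4 x 29.3 36.9 y -0.1
90 3 x 33.9 40.3 y 0.9
100 2 x 48.4 49.5 y -0.9
110 8 x 42.6 54.3 y 3.7
120 7 x 48.7 57.4 y 0.6
130 11 x 50.6 63.4 y 2.7
140 10 x 17.7 68.6 y 2.8
150 11 x 16.4 72.1 y 3.8
160 9 x 64.6 75.1 y 3.5
170 14 x 69.3 80.8 y -0.9
180 24 x 65.1 79.4 y -2.4
```

View pics/sc5.png

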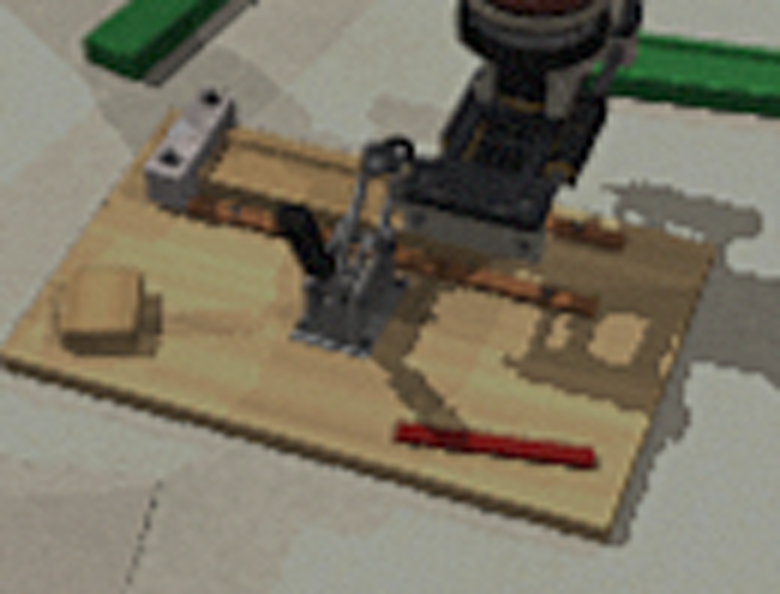

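The bar is home: force rose from 1 to 8 N while the TCP stayed at y=0.0816, and the picture shows the bar end meeting the stop at crop (220,165). Next I back off, rise, and go over to the clamp's handle.

Emit:
carry_out([
  [[0, 0.003, 0], 0],
  [[0.0005, 0.01, 0], 0],
  [[0.001, 0.02, 0], 0],
  [[0, 0, 0.03], 0],
  [[0, 0, 0.05], 0],
  [[0, 0, 0.05], 0],
  [[0, 0, 0.05], 0],
  [[0, 0, 0.04], 0],
])

```text
time_s: 10.82
tcp_pos: [0.5082, 0.1094, 0.2507]
ee_rot: [0.599, 1.569, -1.038]
wrist_force: [-0.2, -0.5, 0.3]
opening: 0.0004
```

```bash
python3 sc.py sc6|head -2;python3 - <<'E'
from cell import ctrl
import cv2,pickle
o=ctrl.get_obs()
p=ctrl.get_image('wrist');p['o']=o;pickle.dump(p,open('wrist3.pkl','wb'));cv2.imwrite('pics/wrist3.png',p['img'])
E
```

```text
10.825 [0.50819052 0.10942841 0.25072605] [-0.15925863 -0.54393797  0.33608098] [-0.01813876 -0.1305376  -0.01523875]
bar [ -83.99304597 -111.98338623   34.49764445] [-52.01042981  55.55327339  45.67218862]
```

View pics/sc6.png

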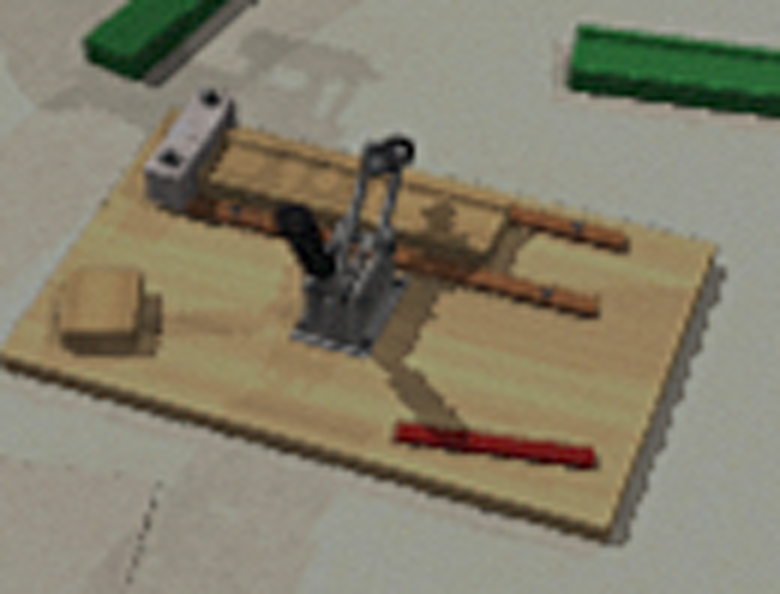

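The bar stayed against the stop (crop 215,165). Now over to the -x side of the handle, above the clamp arm.

Emit:
carry_out([
  [[0.019, -0.025, 0], 0],
  [[0.019, -0.025, 0], 0],
  [[0.019, -0.026, 0], 0],
  [[0.019, -0.026, 0], 0],
  [[0, 0, -0.03], 0],
  [[0, 0, -0.03], 0],
  [[0, 0, -0.02], 0],
  [[0, 0, -0.01], 0],
  [[0, 0, 0], 0],
])

```text
time_s: 12.05
tcp_pos: [0.5835, 0.0081, 0.1577]
ee_rot: [-1.193, 1.568, -2.829]
wrist_force: [0.2, -0.5, 0.0]
opening: 0.0005
```

```bash
python3 sc.py sc7;python3 - <<'E'
from cell import ctrl
import cv2,pickle
p=ctrl.get_image('wrist');cv2.imwrite('pics/wrist4.png',p['img'])
E
```

```text
12.05 [0.58345033 0.00805394 0.15770446] [ 0.17287711 -0.45795639  0.04577061] [-0.03999322 -0.09043875 -0.00976344]
bar [ -83.91474881 -111.83796835   34.08717777] [-52.01888188  55.25980958  45.6262321 ]
60 15 x 19.6 31.1 y 1.9
70 13 x 15.2 31.9 y 0.7
80 5 x 25.2 36.8 y 0.4
90 2 x 34.4 40.4 y 0.7
100 3 x 46.2 49.9 y 0.1
110 8 x 41.9 54.7 y 2.6
120 7 x 49.0 57.0 y 2.3
130 8 x 48.4 62.4 y 1.8
140 10 x 53.9 66.9 y 0.7
150 7 x 58.8 71.2 y 2.9
160 11 x 62.6 73.6 y 3.5
170 14 x 16.6 80.0 y -0.3
180 28 x 16.1 80.8 y -2.2
```

View pics/sc7.png

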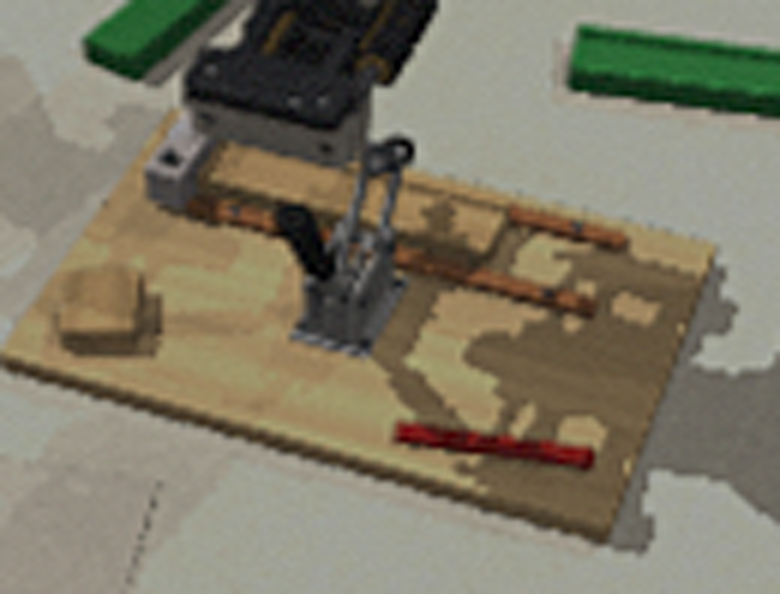

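View pics/wrist4.png

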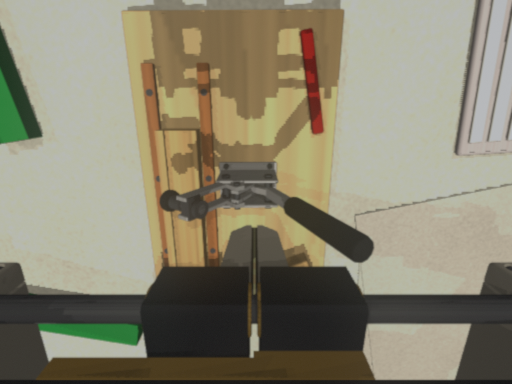

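The grip axis is at world y≈.007, measured from the wrist and top views, and the TCP is at .008. I go in to contact.

Emit:
carry_out([
  [[0.006, -0.0004, -0.002], 0],
  [[0.006, -0.0004, -0.002], 0],
  [[0.005, -0.0003, 0], 0],
  [[0.004, -0.0002, 0], 0],
  [[0.004, -0.0002, 0], 0],
  [[0, 0, 0], 0],
])

```text
time_s: 12.9
tcp_pos: [0.6094, 0.007, 0.1546]
ee_rot: [2.864, 1.571, 1.228]
wrist_force: [0.1, 0.1, -0.5]
opening: 0.0003
```

Emit:
carry_out([
  [[0.006, -0.0004, -0.0023], 0],
  [[0.0045, -0.0003, -0.002], 0],
  [[0.0045, -0.0003, -0.0022], 0],
  [[0.0045, -0.0003, -0.0025], 0],
  [[0.0042, -0.0002, -0.0026], 0],
])

```text
time_s: 13.52
tcp_pos: [0.6333, 0.0055, 0.143]
ee_rot: [2.004, 1.57, 0.369]
wrist_force: [-0.3, -0.5, 1.3]
opening: 0.0001
```

```bash
python3 sc.py sc8
```

```text
13.525 [0.63327192 0.00554542 0.14301895] [-0.34607377 -0.462023    1.25240137] [-0.0187137  0.0542989 -0.0433796]
bar [ -83.97890961 -101.30099404   34.04222333] [-52.08294895  55.57161179  45.82202855]
60 6 x 15.8 30.5 y 9.5
70 9 x 20.3 33.8 y 1.6
80 3 x 33.4 39.9 y 0.5
100 3 x 51.8 58.9 y 3.2
110 7 x 44.2 64.0 y 3.4
120 8 x 48.6 72.3 y 3.2
130 4 x 63.1 76.7 y 3.8
140 9 x 49.8 83.7 y 3.6
150 13 x 48.9 90.6 y 4.3
160 18 x 49.1 97.8 y 3.8
170 15 x 41.7 97.2 y 4.4
180 4 x 43.4 64.6 y 5.0
```

View pics/sc8.png

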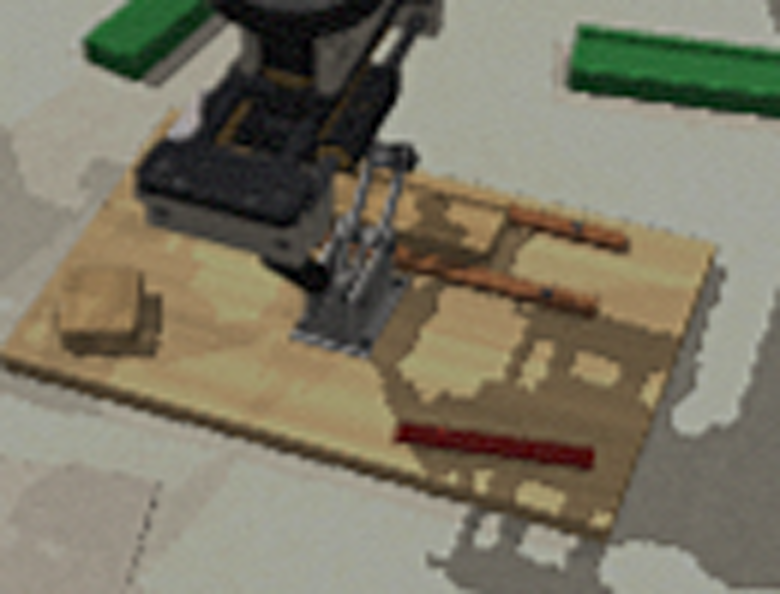

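The handle follows, now near 0.95 rad elevation. I continue along the arc.

Emit:
carry_out([
  [[0.004, -0.0003, -0.003], 0],
  [[0.004, -0.0003, -0.003], 0],
  [[0.0038, -0.0002, -0.0033], 0],
  [[0.0037, -0.0002, -0.0034], 0],
  [[0.0034, -0.0002, -0.0037], 0],
  [[0.0033, -0.0002, -0.0037], 0],
])

```text
time_s: 14.32
tcp_pos: [0.6554, 0.004, 0.1227]
ee_rot: [1.765, 1.57, 0.129]
wrist_force: [0.2, 0.2, 2.3]
opening: 0.0002
```

Emit:
carry_out([
  [[0.0031, -0.0002, -0.004], 0],
  [[0.003, -0.0002, -0.0041], 0],
  [[0.0026, -0.0002, -0.0043], 0],
])

```text
time_s: 14.7
tcp_pos: [0.6644, 0.0035, 0.1108]
ee_rot: [1.713, 1.57, 0.077]
wrist_force: [-0.7, -0.1, 6.5]
opening: 0.0003
```

```bash
python3 sc.py sc9
python3 - <<'E'
from cell import ctrl
import cv2
p=ctrl.get_image('top');c=p['img'][110:240,170:320];cv2.imwrite('pics/top9.png',cv2.resize(c,None,fx=4,fy=4,interpolation=cv2.INTER_CUBIC))
E
```

```text
14.7 [0.66435183 0.00350933 0.11081178] [-0.72029315 -0.10260648  6.48542231] [-0.08599934  0.03310197 -0.00752438]
bar [-83.4614496  -18.07745846  34.4746131 ] [-52.4295445   54.94836429  45.97800011]
60 20 x 15.6 34.7 y 0.4
70 19 x 16.8 49.2 y 0.1
80 8 x 39.1 52.7 y -2.8
90 9 x 61.4 81.2 y 3.9
100 12 x 66.8 101.8 y 2.9
110 13 x 81.3 123.0 y 4.3
120 28 x 79.7 136.4 y 2.7
130 24 x 78.4 132.7 y 1.9
140 9 x 78.9 100.2 y 4.3
170 1 x 97.8 97.8 y 3.9
180 3 x 99.8 106.9 y 4.9
```

View pics/sc9.png

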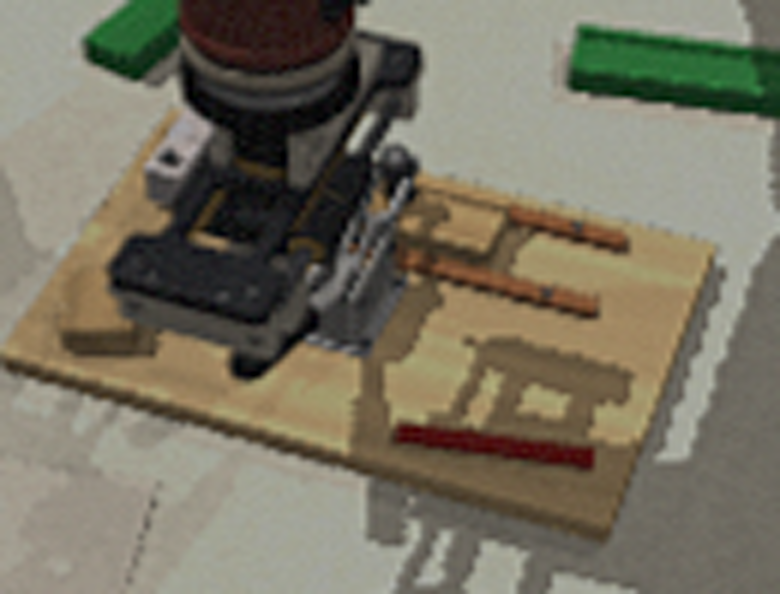

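View pics/top9.png

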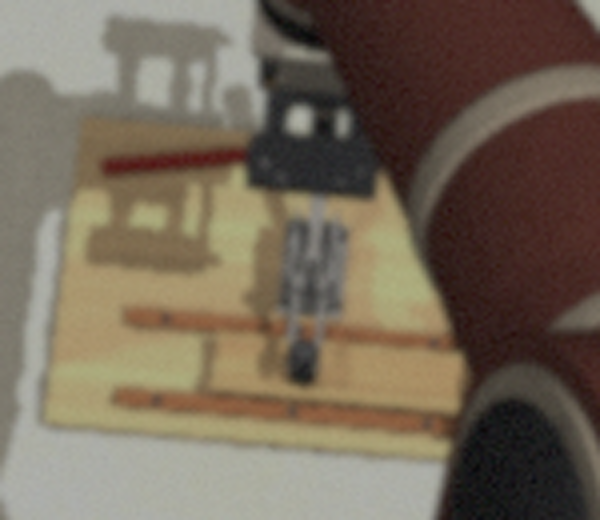

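The handle is at ~0.47 rad elevation and the arm's pad is near the bar (top crop 302,365). Force is 6.5 N, the spring. I continue in smaller calls.

Emit:
carry_out([
  [[0.0025, -0.0002, -0.0043], 0],
  [[0.0022, -0.0001, -0.0044], 0],
])

```text
time_s: 15.05
tcp_pos: [0.6692, 0.0032, 0.1034]
ee_rot: [1.549, 1.569, -0.087]
wrist_force: [-1.1, -0.7, 8.6]
opening: 0.0007
```

Emit:
carry_out([
  [[0.002, -0.0001, -0.0045], 0],
  [[0.0018, -0.0001, -0.0046], 0],
])

```text
time_s: 15.3
tcp_pos: [0.6737, 0.003, 0.0949]
ee_rot: [1.596, 1.567, -0.04]
wrist_force: [0.1, -0.5, 8.7]
opening: 0.0002
```

Emit:
carry_out([
  [[0.0015, -0.0001, -0.0045], 0],
  [[0.0013, -0.0001, -0.0045], 0],
])

```text
time_s: 15.55
tcp_pos: [0.6774, 0.0028, 0.0854]
ee_rot: [1.677, 1.565, 0.041]
wrist_force: [2.1, -0.0, 5.2]
opening: 0.0004
```

Emit:
carry_out([
  [[0.0008, 0, -0.003], 0],
  [[0.0005, 0, -0.0025], 0],
])

```text
time_s: 15.8
tcp_pos: [0.6776, 0.0027, 0.0787]
ee_rot: [1.708, 1.568, 0.072]
wrist_force: [2.0, -0.4, 2.4]
opening: 0.0003
```

Emit:
carry_out([
  [[0, 0, -0.002], 0],
  [[0, 0, 0], 0],
])

```text
time_s: 16.05
tcp_pos: [0.6745, 0.0027, 0.0748]
ee_rot: [-1.441, 1.566, -3.076]
wrist_force: [1.4, -0.5, 0.3]
opening: 0.0006
```

Emit:
carry_out([
  [[0, 0, -0.002], 0],
  [[0, 0, 0], 0],
])

```text
time_s: 16.3
tcp_pos: [0.6753, 0.0027, 0.0734]
ee_rot: [-1.457, 1.568, -3.092]
wrist_force: [-0.1, -0.8, 0.1]
opening: 0.0007
```

```bash
python3 sc.py sc10
```

```text
16.3 [0.67534327 0.00274314 0.07340146] [-0.11906175 -0.81500951  0.14953135] [-0.05902727 -0.08967086 -0.00401138]
bar [-83.78155762 -31.90601869  34.91000685] [-52.07708726  54.85295758  45.82140113]
60 40 x 17.3 152.4 y 3.8
70 75 x 18.9 151.4 y 1.2
80 7 x 87.8 111.2 y 4.3
90 11 x 87.5 116.2 y 4.3
100 7 x 89.4 111.5 y 4.4
130 3 x 108.0 115.9 y 4.0
140 3 x 115.0 117.4 y 4.1
150 2 x 126.9 127.3 y -11.9
160 63 x 19.3 186.1 y -4.1
170 118 x 19.7 186.7 y 14.9
180 209 x 19.7 189.9 y 20.4
```

View pics/sc10.png

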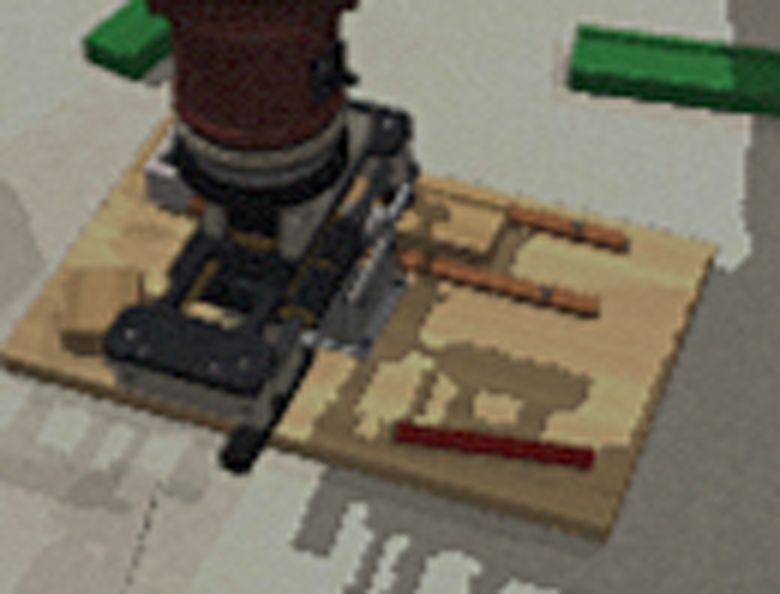

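Force dropped to zero at z≈0.073, which means it has snapped over centre. I press lightly to feel the hard stop.

Emit:
carry_out([
  [[0, 0, -0.0015], 0],
  [[0, 0, 0], 0],
])

```text
time_s: 16.6
tcp_pos: [0.6761, 0.0028, 0.0726]
ee_rot: [-1.495, 1.57, -3.13]
wrist_force: [-0.4, -0.7, -0.2]
opening: 0.0003
```

Emit:
carry_out([
  [[0, 0, -0.0015], 0],
  [[0, 0, 0], 0],
])

```text
time_s: 16.85
tcp_pos: [0.6764, 0.0029, 0.0714]
ee_rot: [2.006, 1.571, 0.37]
wrist_force: [0.3, 0.1, 0.9]
opening: 0.0009
```

Emit:
carry_out([
  [[0, 0, -0.0015], 0],
  [[0, 0, 0], 0],
])

```text
time_s: 17.1
tcp_pos: [0.6765, 0.0028, 0.071]
ee_rot: [1.311, 1.57, -0.325]
wrist_force: [-1.1, -1.3, 5.2]
opening: 0.0002
```

Emit:
carry_out([
  [[0, 0, -0.001], 0],
  [[0, 0, 0], 0],
])

```text
time_s: 17.35
tcp_pos: [0.6765, 0.0028, 0.0709]
ee_rot: [1.201, 1.57, -0.435]
wrist_force: [-3.1, -1.7, 8.5]
opening: 0.0003
```

Hard stop felt: 8.5 N with no travel, at the height expected for 1.20 rad. Now straight up and away.

Emit:
carry_out([
  [[0, 0, 0.005], 0],
  [[0, 0, 0.02], 0],
  [[0, 0, 0.05], 0],
  [[0, 0, 0.05], 0],
  [[0, 0, 0.05], 0],
  [[0, -0.04, 0.02], 0],
  [[0, -0.05, 0], 0],
  [[0, -0.05, 0], 0],
  [[0, -0.05, 0], 0],
  [[0, -0.05, 0], 0],
])

```text
time_s: 18.6
tcp_pos: [0.6762, -0.2387, 0.265]
ee_rot: [1.69, 1.57, 0.054]
wrist_force: [-0.1, -0.4, 0.1]
opening: 0.0003
```

Emit:
carry_out([
  [[0, -0.05, 0], 0],
  [[-0.02, -0.05, 0], 0],
  [[-0.02, -0.05, 0], 0],
  [[0, 0, 0], 0],
])

```text
time_s: 19.1
tcp_pos: [0.6327, -0.3949, 0.2641]
ee_rot: [-0.252, 1.566, -1.899]
wrist_force: [-0.0, 1.3, 0.1]
opening: 0.0005
```

```bash
python3 sc.py sc11;python3 tp.py top11
```

```text
19.1 [ 0.6327061  -0.3948725   0.26407249] [-0.02589844  1.3038035   0.13175499] [-0.04569096 -0.10159383 -0.0041105 ]
bar [ -83.94055624 -110.68523543   34.17176384] [-52.03440163  54.59810193  45.82536991]
60 66 x 16.3 151.8 y -2.4
70 159 x 15.3 152.2 y -2.2
80 1 x 130.3 130.3 y -0.5
19.15 [ 0.63478972 -0.39026268  0.2642251 ] [ 0.68130951  0.65781799 -0.01028469] [ 0.02631558 -0.13764478 -0.00867212]
bar [ -81.93045464 -111.7932717    35.01716618] [-54.01974671  53.54775107  45.7106572 ]
stop [-102.98723859 -138.45776901   50.03366569] [ -33.11582895 -116.20265457   61.92510432]
```

View pics/sc11.png

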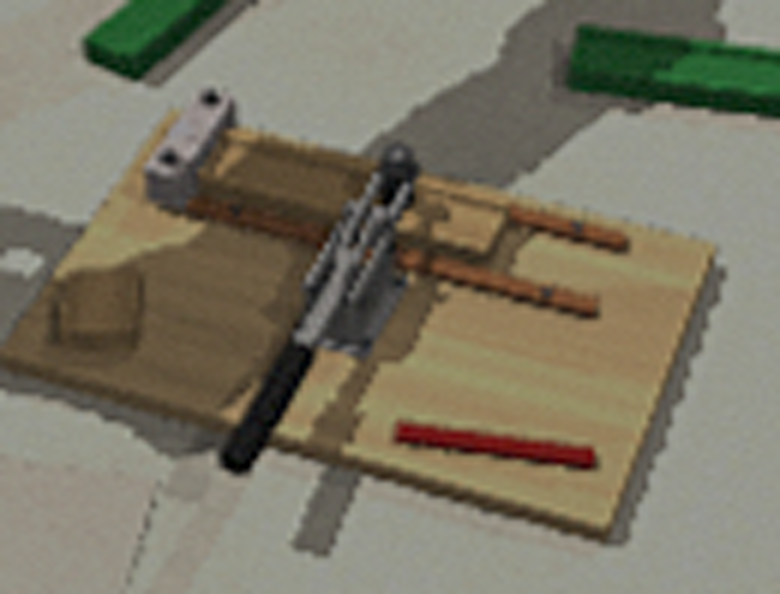

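View pics/top11.png

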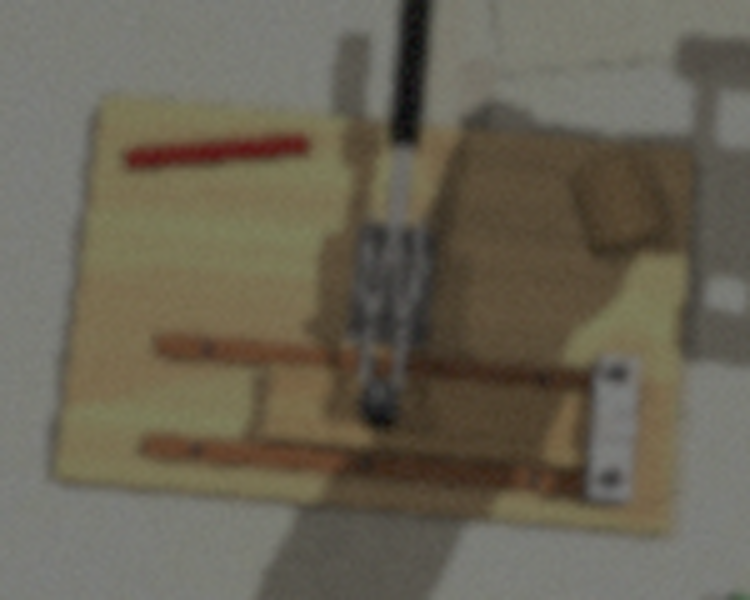

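The bar's tail is at jig y 53.5 and the stop face at -116.2. That span of 169.7 mm equals the 170 mm bar, so it is home. The handle is level and the pad is on the bar (top crop 378,405). I hand in.

Run:
```python
from cell import ctrl
print(ctrl.finish_job())
```

```text
the job is handed in; nothing more can be done
None
```

The pine bar is home against the end stop and the toggle clamp is closed over it. I handed the job in at about 19 s; it reports no verdict.

- **Bar:** I pushed it from its tail with closed fingers. It slid at about 1 N. The force then rose to 8 N with no further travel, so it had met the stop. The last top view put tail to stop face at 169.7 mm against the bar's 170 mm. I could not see the feeler pin itself.
- **Clamp:** The handle needed about 9 N against the spring, and the force fell to zero as it passed over centre. I then pressed to 8.5 N and it did not move, so it is on its hard stop. After letting go, the handle lay level with the pad on the bar.
- **Surroundings:** In the last pictures the offcut and the pencil were where they started, and the arm stood clear of everything. I did not check the things on the table again.
- **Disagreement:** The cameras differed by 2 to 5 mm on where the jig lies, so I relied on the felt contacts for the bar's final position and the handle's stop.

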